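# Hold a dry-block heater's lid at its balance point

### The arm

A 6-joint arm with a two-finger parallel gripper is mounted at the origin on the work surface. World frame = base frame: x ahead of the robot, y to its left, z up, the work surface at z = 0. Lengths are in m, angles in rad, forces in N, time in s.
With the tool pointing down it reaches from about 0.375 to 0.9 m from the base axis. Payload 3.1 kg.
Tool frame: the origin (TCP) lies midway between the tips of the shut fingers; the grasp point (between the pads) lies 19 mm behind it; z points along the fingers, y is the line along which they close (so a half turn about z gives the same grasp; the last joint's range is limited). The gripper opens to 87 mm and grips with 3 to 60 N. Pads are 19 mm wide; open, the fingers measure 117 mm over their backs; the gripper's body (75 mm by 190 mm) begins 51 mm behind the grasp point.
Start: joints at [-1.349, 0.527, 1.433, -0, 1.181, -0.178], TCP at [0.244, -0.575, 0.223] pointing down, gripper open.
Joint ranges: [-3.08, 3.08], [-0.75, 2.2], [0.22, 2.44], [-1.43, 4.57], [0, 2.65], [-2.85, 2.85]. Speed limits (rad/s): [2.79, 2.79, 3.14, 3.14, 3.14, 3.14].

### API

Orientations are given as a unit quaternion [x, y, z, w].
In Python, from rig import get_obs, cams, job gives the robot as it stands.
- The arm moves only by the tool servo_tool, never from a script. Its argument "moves" is text: rows parted by semicolons, each of 5 numbers parted by spaces: the shift along the tool's x, y, z in m, then the turn about the tool's z in degrees, then the finger opening in m, from 0 to 0.087. In form: dx dy dz spin claw; .... A call has 1 to 10 rows; each row is the pose to reach, as a shift and turn from the pose commanded when the call began, along the tool's axes at that moment; what a row does not reach only later rows make up. A row lasts 1/12 s, in which the tool goes at most 41.7 mm and 7.16 degrees, less where a joint would pass 70% of its speed; a pose out of reach is approached as far as the arm can. A call with a gripper value outside its range is refused whole. The fingers move at their own pace and stop on an object; "grip_force" is the grip in N (left out, the last holds). Time passes only in rows, so rows that repeat a pose let the fingers close. It gives the time, the measured TCP pose, the force, the opening and the grip force at its end, in the units of the state.
- get_obs(): the state, without advancing time (a new reading comes with each control period).
- cams.camera(name): name is "side" or "top"; returns the picture (420x560x3 uint8, blue, green, red); there is no depth.
- cams.camera_model(name): a dict with "fx", "fy", "cx", "cy" (pixels), "dist" ([k1, k2, p1, p2, k3] as OpenCV has them; the pictures are not rectified), "R" (3x3) and "t" (3): a world point X has camera coordinates R X + t. Camera axes: x right, y down, z forward; pixel columns grow to the right and rows downward; lengths in m; the calibration is good to about 2 mm. A picture is of the moment at which its call begins. camera_model takes no time and is no camera call.
- job.hand_in(): hands the job in; it is judged then, once.
The state is a dict: "time": time; "q": joint angles; "joint_velocities": joint speeds; "joint_torque": joint torques, N m; "position": TCP position; "tool_rot": TCP orientation; "ft_force": force on the tool from outside, world axes, zero at the start; "moment": the same for the moment, N m; "grip_width": finger opening in m; "grip_force": force on a finger pad.
Only numpy, scipy, OpenCV 4.12 (cv2) and the standard library are available. Lean on these libraries where they do the work, as an engineer would, in place of code of your own. Each camera call takes 0.05 s, during which the arm holds its last target. There are 200 camera calls.

### The job

Take the sample jar off the heater's lid and stand it upright in the free half of the spill tray, setting it down rather than dropping it. Then grip the lid's bar handle, swing the lid gently up to its balance point, standing straight upright over its hinge, and finish while still gripping the handle and holding the lid there, so that it falls neither shut nor over backwards. Do not shift the bottle in the tray, the timer or the beaker.

Things in the scene. Friction and masses are not known exactly. Their poses are not given: they have to be found in the camera images.
- heater: Dry-block heater, fixed: white box with a lower grey console in front. Origin: centre of its underside; x points from the front (console, handle) to the rear (hinge), y along the hinge. Box: x from -55 to 100 mm, 240 mm wide, 104 mm tall; console: x from -140 to -55 mm, 55 mm tall. Stands on the left or right half of the bench, the tray on the other.
- lid (a joint): Lid angle, rad: 0 shut and level, 1.571 straight upright (its balance point), 2.6 rear stop. The hinge is free, no stay or spring: below 1.571 the lid falls shut, above it falls over backwards. Grey plate, 125 mm from hinge to front edge, 220 mm wide, 12 mm thick; with its handle 0.44 kg, centre of mass in the plane of plate and hinge axis, about 77 mm from the axis.
- lid_hinge (a point): Middle of the hinge axis, at the rear of the heater: (85, 0, 112) mm in the heater's frame. The axis runs along the heater's y. It lies in the middle of the lid's thickness.
- handle_mid (a point): Middle of the bar of the lid's steel handle: round bar 12 mm thick, 136 mm long, parallel to the hinge, in the plane of the plate, 175 mm from the hinge axis, on two rods that leave a free opening of 112 x 44 mm between bar and lid. Grip from above, one finger before, one behind the bar; it can turn in the grip. Lid shut: 112 mm above the bench, 51 mm of air under it; lid upright: 287 mm up, straight above the hinge.
- jar: The sample jar that stands on the shut lid (anywhere near the lid's middle): white straight-sided jar with an orange screw cap, 56 mm across over its whole height, 85 mm tall, 0.14 to 0.28 kg. Origin: centre of its underside, 118 mm above the bench at the start.
- tray: White shallow spill tray, fixed to the bench, 130 x 220 mm outside, 20 mm tall, walls and floor 4 mm thick. Origin: centre of its underside; y along its length. A brown bottle stands in its +y half.
- tray_free (a point): Middle of the tray's free half: on its floor, 50 mm from the tray's centre towards its -y end.
- tray_bottle: brown bottle with an orange cap, 60 mm across, 120 mm tall, standing in the tray's other half (origin: centre of its underside); leave alone
- beaker: small empty clear beaker, 64 mm across, 80 mm tall, at the middle of the bench; leave alone
- timer: white bench timer lying flat, 65 x 45 x 18 mm, between heater and tray; leave alone
Things that resemble listed ones, but are neither listed nor needed, are in the scene too. What is shaped like the jar but pink or red is not meant.

How it is judged:
On the way, in this order (a step that is already met when the one before it is completed fails the run):
1. the jar stands upright in the tray's free half, let go, with the lid still shut (x of jar in the frame of tray between -0.062 and 0.062 m and y of jar in the frame of tray between -0.107 and 0.01 m and z of jar in the frame of tray below 0.012 m and angle between jar's own z axis and vertical below 0.1 rad and linear speed of jar below 0.05 m/s and contact force between the fingers and jar below 0.05 N and value of joint lid below 0.1 rad), for 0.2 s.
2. the lid is held by its handle at its balance point (value of joint lid between 1.484 and 1.658 rad and velocity of joint lid between -0.1 and 0.1 rad/s and contact force between the fingers and heater above 1 N and distance between the grasp point and handle_mid below 0.07 m), for 0.5 s.
At the end, for the whole second after the job is handed in: The lid is within 5 degrees (0.087 rad) of upright and still (under 0.1 rad/s), gripped (over 1 N) with the bar's middle within 70 mm of the grasp point; the jar stands upright (within 0.1 rad), at rest and untouched on the floor of the tray's free half (all of step 2 and x of jar in the frame of tray between -0.062 and 0.062 m and y of jar in the frame of tray between -0.107 and 0.01 m and z of jar in the frame of tray below 0.012 m and angle between jar's own z axis and vertical below 0.1 rad and linear speed of jar below 0.05 m/s and contact force between the fingers and jar below 0.05 N); the arm keeps its last pose, push and grip.
It fails at once if the lid falls over backwards (value of joint lid above 1.95 rad).
It fails at once if the lid is flung or falls (velocity of joint lid above 3 rad/s or velocity of joint lid below -3 rad/s).
It fails at once if the jar is tipped over (angle between jar's own z axis and vertical above 0.7 rad).
It fails at once if the jar falls or is dropped (in the air, touched by no finger) (height (world z) of jar between 0.035 and 0.1 m and contact force between the fingers and jar below 0.01 N).
It fails at once if the bottle in the tray, the timer or the beaker is displaced (distance of any of tray_bottle, beaker, timer from where it was at the start of the episode above 0.03 m).
It also fails if it takes over 59 s, if anything falls off the work surface, if the arm or the gripper's body presses on something with over 40 N, if the wrist force passes 120 N, or if a joint passes its speed limit or range.

## Working session

There is one attempt and no reset: what is moved stays moved. The work goes in short steps, Python scripts to look and compute and a tool call to move; the robot and the scene stay as the last step left them, time stands still between calls to the robot, and variables do not carry over. Pictures are saved under pics/ and viewed, at most 10 in all, crops included, and the job is handed in when it is done.

Besides the shell and the picture viewer there is one more tool, called after "Emit:" by a JSON object that holds its "fn" and its "kwargs". servo_tool: Moves the arm, as the interface text tells. Its arguments: {"type":"object","properties":{"moves":{"type":"string"},"grip_force":{"type":"number"}},"required":["moves"]}

```bash
mkdir -p pics; ls; python3 - <<'E'
from rig import get_obs,cams
import cv2,numpy as np
for n in("side","top"):
    cv2.imwrite(f"pics/{n}0.png",cams.camera(n)); m=cams.camera_model(n); print(n,m)
print(get_obs())
E
```

```text
pics
side {'fx': 414.8168703363126, 'fy': 414.8168703363126, 'cx': 278.72456856204286, 'cy': 211.4366276526577, 'dist': array([-0.08924986,  0.        ,  0.        ,  0.        ,  0.        ]), 'R': array([[-0.18675945,  0.98226056, -0.01688496],
       [ 0.72763356,  0.12675802, -0.67415265],
       [-0.66005326, -0.13819044, -0.73839901]]), 't': array([ 0.14888079, -0.38582924,  1.58973402])}
top {'fx': 410.03291309718924, 'fy': 410.03291309718924, 'cx': 274.70178282107804, 'cy': 211.14631053865492, 'dist': array([0.01637229, 0.        , 0.        , 0.        , 0.        ]), 'R': array([[-0.02156369, -0.9997595 , -0.00399486],
       [-0.99369136,  0.02187233, -0.10999585],
       [ 0.11005677,  0.00159774, -0.99392402]]), 't': array([-0.03093475,  0.63735716,  1.10420623])}
{'time': 0.1, 'q': array([-1.34850378e+00,  5.28364396e-01,  1.43379552e+00,  5.58460546e-06,
        1.18142075e+00, -1.78524145e-01]), 'joint_velocities': array([-0.00178395, -0.00141166, -0.00370245,  0.0004998 , -0.00102083,
       -0.00155928]), 'joint_torque': array([-1.18765797e-04, -4.40984738e+01, -1.77151108e+01,  6.34337612e-02,
        5.34259994e-02, -5.26861106e-05]), 'position': array([ 0.24371962, -0.57478718,  0.22166812]), 'tool_rot': array([ 9.79985098e-01,  1.99068380e-01, -1.91696622e-05, -9.93823909e-04]), 'ft_force': array([0.16636361, 0.27338715, 0.36824581]), 'moment': array([-0.00205075, -0.00437145, -0.03113355]), 'grip_force': 0.0, 'grip_width': 0.08685257969335893}
```

View pics/side0.png

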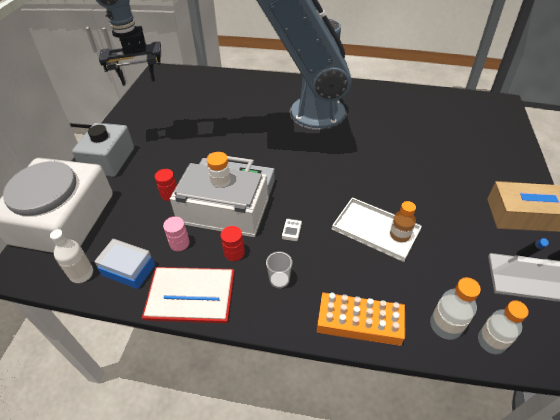

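View pics/top0.png

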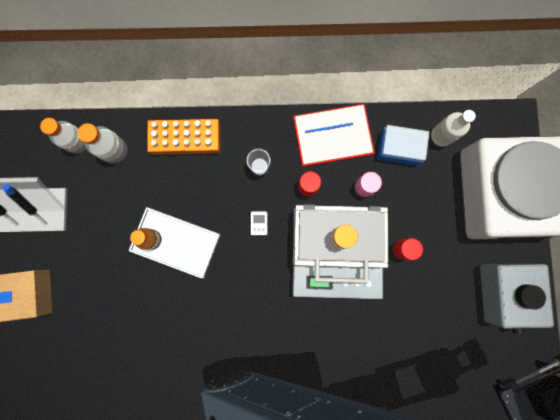

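Both views show the same layout. What could be taken for the jar, in top-view pixels:
- The white jar with an orange cap on the lid, (345,237). This is the one that fits the description.
- A pink jar (369,184) and red jars (310,184) and (408,250).
- The brown bottle in the tray (145,238).
- White bottles with orange caps at (50,127) and (88,133).

The handle is at about (342,275), on the robot's side of the heater.

```bash
cat > h.py <<'E'
import cv2,numpy as np
from rig import get_obs,cams
from scipy.spatial.transform import Rotation as Ro
def ray(n,p):
    m=cams.camera_model(n);K=np.array([[m['fx'],0,m['cx']],[0,m['fy'],m['cy']],[0,0,1]])
    u=cv2.undistortPoints(np.array(p,float).reshape(-1,1,2),K,m['dist']).reshape(-1,2)
    d=np.c_[u,np.ones(len(u))]@m['R']; return -m['R'].T@m['t'],d
def onz(n,p,z):
    c,d=ray(n,p); return c+d*((z-c[2])/d[:,2])[:,None]
def proj(n,X):
    m=cams.camera_model(n);K=np.array([[m['fx'],0,m['cx']],[0,m['fy'],m['cy']],[0,0,1]])
    return cv2.projectPoints(np.array(X,float).reshape(-1,1,3),cv2.Rodrigues(m['R'])[0],m['t'],K,m['dist'])[0].reshape(-1,2)
def two(p,q):
    (a,d),(b,e)=ray("top",[p]),ray("side",[q]); d,e=d[0],e[0]
    s=np.linalg.lstsq(np.c_[d,-e],b-a,rcond=None)[0]; P,Q=a+s[0]*d,b+s[1]*e
    return (P+Q)/2,np.linalg.norm(P-Q)
def blob(im,lo,hi,box):
    x0,y0,x1,y1=box; h=cv2.cvtColor(im,cv2.COLOR_BGR2HSV)[y0:y1,x0:x1]
    c=max(cv2.findContours(cv2.inRange(h,lo,hi),cv2.RETR_EXTERNAL,cv2.CHAIN_APPROX_NONE)[0],key=cv2.contourArea)
    return c.reshape(-1,2)+[x0,y0]
def cen(c):
    m=cv2.moments(c.reshape(-1,1,2).astype(np.int32)); return np.array([m['m10'],m['m01']])/m['m00']
def box(X):
    r=cv2.minAreaRect(X[:,:2].astype(np.float32)*1000); return r
E
python3 - <<'E'
from h import *
t=cv2.imread("pics/top0.png");s=cv2.imread("pics/side0.png")
ct=blob(t,(8,150,120),(25,255,255),(320,215,370,260));cs=blob(s,(5,150,120),(25,255,255),(200,145,235,175))
(x,y),r=cv2.minEnclosingCircle(ct);print("cap",(x,y),r,"jar",onz("top",[(x,y)],.203),"two",two(cen(ct),cen(cs)))
tr=blob(t,(0,0,110),(180,70,255),(125,200,225,285)); print("tray",box(onz("top",tr,.02)),cen(tr))
b=blob(t,(5,120,60),(25,255,255),(125,220,165,258));print("bottle",onz("top",[cen(b)],.12))
top=cv2.resize(t[195:305,280:400],None,fx=5,fy=5,interpolation=cv2.INTER_CUBIC);cv2.imwrite("pics/c1.png",top)
sd=cv2.resize(s[145:240,165:285],None,fx=5,fy=5,interpolation=cv2.INTER_CUBIC);cv2.imwrite("pics/c2.png",sd)
E
```

```text
cap (345.0, 236.0) 11.70479965209961 jar [[ 0.55561042 -0.20883317  0.203     ]] two (array([ 0.55588436, -0.21060525,  0.19201245]), np.float64(0.0007093214076794174))
tray ((557.3696899414062, 238.39993286132812), (224.80606079101562, 133.66192626953125), 68.6343002319336) [177.77845006 242.87006504]
bottle [[0.56587621 0.29275176 0.12      ]]
```

View pics/c1.png

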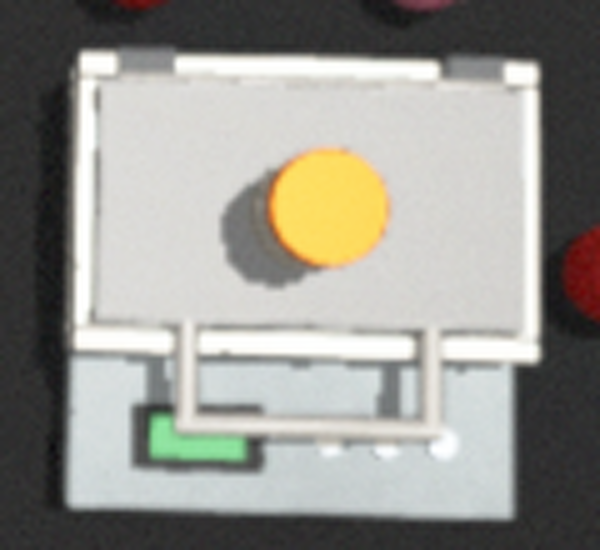

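View pics/c2.png

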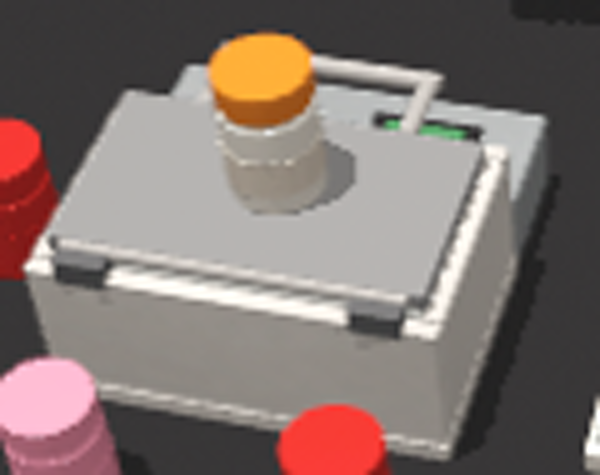

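The crops confirm the choice: an orange-capped white jar on the grey lid, cap centre at about (345,236) in the top view. The handle bar runs from about (315,280) to (368,281), and the hinge tabs are on the far side at row ~207.

```bash
cat >> h.py <<'E'
def rel(target,yaw_y=None):
    "shift in tool axes to TCP target, spin deg so tool y has this world yaw (mod 180)"
    o=get_obs();R=Ro.from_quat(o['tool_rot']).as_matrix(); a=np.degrees(np.arctan2(R[1,1],R[0,1]))
    s=0 if yaw_y is None else -((yaw_y-a+90)%180-90)
    print("t",round(o['time'],2),"pos",o['position'].round(4),"yaw",a.round(2),"shift",(R.T@(np.array(target)-o['position'])).round(4),"spin",round(s,2))
E
python3 - <<'E'
from h import *
f=lambda P,z:onz("top",[((x+.5)/5-.5+280,(y+.5)/5-.5+195) for x,y in P],z)
L=f([(97,82),(524,95),(520,332),(93,323)],.118);print("lid",L.round(4))
ctr=L.mean(0)
B=f([(185,428),(430,433)],.112);print("bar(axis ends)",B.round(4),B.mean(0),np.linalg.norm(B[0]-B[1]))
e=(L[0]-L[1])+(L[3]-L[2])+(B[0]-B[1]);yaw=np.degrees(np.arctan2(-e[0],e[1]));print("heater yaw",yaw)
for d in((L[0]-L[1]),(L[3]-L[2]),(B[0]-B[1])):print(np.degrees(np.arctan2(-d[0],d[1])),np.linalg.norm(d))
x=np.array([np.cos(np.radians(yaw)),np.sin(np.radians(yaw)),0])
# lid spans 0..125 mm in front of hinge; bar at 175
print("hinge from lid",ctr+.0625*x,"from bar",B.mean(0)+.175*x, "lid len",np.linalg.norm(L[0]-L[3]),np.linalg.norm(L[1]-L[2]))
tr=blob(cv2.imread("pics/top0.png"),(0,0,110),(180,70,255),(125,200,225,285))
print("tray corners",cv2.boxPoints(box(onz("top",tr,.02))).round(0).tolist())
rel([.5555,-.2095,.162],-21.4)
E
```

```text
lid [[ 0.6264 -0.1075  0.118 ]
 [ 0.6148 -0.3264  0.118 ]
 [ 0.4942 -0.3182  0.118 ]
 [ 0.5032 -0.102   0.118 ]]
bar(axis ends) [[ 0.4493 -0.1475  0.112 ]
 [ 0.4442 -0.2716  0.112 ]] [ 0.44673611 -0.20955159  0.112     ] 0.12416220343963717
heater yaw -2.624942667407271
-3.016960592863222 0.21922253686520787
-2.3985309305400704 0.21637537977176238
-2.327357245651419 0.12416220343963717
hinge from lid [ 0.62207434 -0.21637982  0.118     ] from bar [ 0.62155249 -0.21756622  0.112     ] lid len 0.12325574618581997 0.12093096061335616
tray corners [[454.0, 158.0], [579.0, 109.0], [661.0, 319.0], [536.0, 367.0]]
t 0.1 pos [ 0.2437 -0.5748  0.2217] yaw -67.03 shift [ 0.4296 -0.2146  0.0602] spin -45.63
```

Emit:
{"fn": "servo_tool", "kwargs": {"moves": "0.43 -0.215 -0.03 -45.6 0.087; 0.43 -0.215 -0.03 -45.6 0.087; 0.43 -0.215 -0.03 -45.6 0.087; 0.43 -0.215 -0.03 -45.6 0.087; 0.43 -0.215 -0.03 -45.6 0.087; 0.43 -0.215 -0.03 -45.6 0.087; 0.43 -0.215 -0.03 -45.6 0.087; 0.43 -0.215 -0.03 -45.6 0.087; 0.43 -0.215 -0.03 -45.6 0.087; 0.43 -0.215 -0.03 -45.6 0.087"}}

```text
time: 0.93
position: [0.5145, -0.2571, 0.2483]
tool_rot: [0.826, 0.563, -0.0, -0.0]
ft_force: [0.4, -0.8, -0.2]
grip_width: 0.0872
grip_force: 0.0
```

```bash
python3 -c "
from h import *
rel([.5555,-.2095,.162],-21.4)"
```

```text
t 0.93 pos [ 0.5145 -0.2571  0.2483] yaw -21.44 shift [0.0593 0.0208 0.0863] spin -0.04
```

Emit:
{"fn": "servo_tool", "kwargs": {"moves": "0.035 0.012 0 0 0.087; 0.059 0.021 0 0 0.087; 0.059 0.021 0 0 0.087; 0.059 0.021 0 0 0.087"}}

```text
time: 1.27
position: [0.5552, -0.2104, 0.2479]
tool_rot: [0.825, 0.565, -0.0, -0.0]
ft_force: [0.2, -0.4, 0.0]
grip_width: 0.0868
grip_force: 0.0
```

```bash
python3 -c "
from h import *
rel([.5555,-.2095,.162],-21.4)
cv2.imwrite('pics/side1.png',cams.camera('side')[100:240,150:330].repeat(4,0).repeat(4,1))"
```

```text
t 1.27 pos [ 0.5552 -0.2104  0.2479] yaw -21.24 shift [0.001  0.     0.0859] spin 0.16
```

View pics/side1.png

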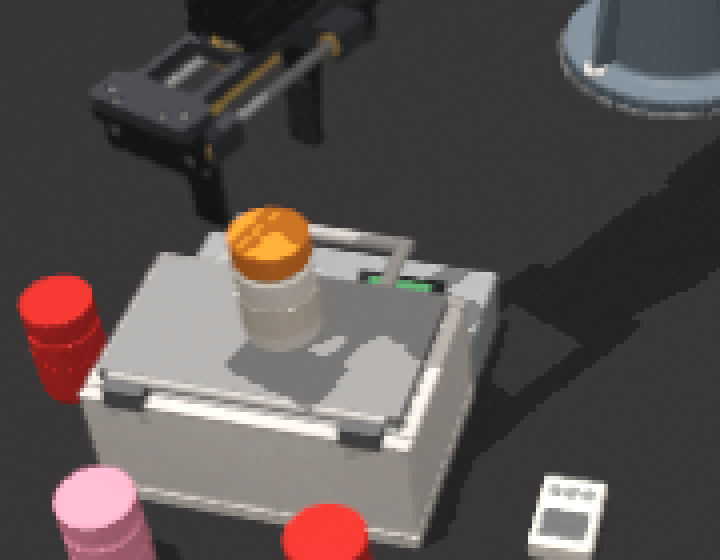

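The fingers sit above and either side of the cap: tips at crop pixels (210,215) and (310,140), cap at (268,240). So I'll descend straight down and grip.

Emit:
{"fn": "servo_tool", "kwargs": {"moves": "0.001 0 0.03 0 0.087; 0.001 0 0.06 0 0.087; 0.001 0 0.086 0 0.087; 0.001 0 0.086 0 0.087; 0.001 0 0.086 0 0.05; 0.001 0 0.086 0 0.05; 0.001 0 0.086 0 0.05; 0.001 0 0.086 0 0.05; 0.001 0 0.086 0 0.05; 0.001 0 0.086 0 0.05", "grip_force": 20}}

```text
time: 2.15
position: [0.556, -0.2113, 0.1637]
tool_rot: [0.826, 0.563, 0.001, 0.001]
ft_force: [0.2, -0.2, 1.8]
grip_width: 0.0556
grip_force: 19.6
```

Emit:
{"fn": "servo_tool", "kwargs": {"moves": "0 0 -0.01 0 0.05; 0 0 -0.025 0 0.05; 0 0 -0.04 0 0.05; 0 0 -0.05 0 0.05; 0 0 -0.05 0 0.05; 0 0 -0.05 0 0.05"}}

```text
time: 2.65
position: [0.5554, -0.2109, 0.2132]
tool_rot: [0.826, 0.563, 0.0, 0.001]
ft_force: [-0.2, 0.3, -2.2]
grip_width: 0.0556
grip_force: 20.0
```

```bash
python3 -c "
from h import *
rel([.538,.189,.21],-21.4);print(get_obs()['grip_width'],get_obs()['ft_force'])"
```

```text
t 2.65 pos [ 0.5554 -0.2109  0.2132] yaw -21.43 shift [ 0.3659 -0.1623  0.0029] spin -0.03
0.055568210857691404 [-0.19697582  0.2604061  -2.19510461]
```

Emit:
{"fn": "servo_tool", "kwargs": {"moves": "0.01 -0.004 0 0 0.05; 0.03 -0.013 0 0 0.05; 0.054 -0.024 0 0 0.05; 0.08 -0.035 0 0 0.05; 0.106 -0.047 0 0 0.05; 0.132 -0.058 0 0 0.05; 0.158 -0.07 0 0 0.05; 0.184 -0.082 0 0 0.05; 0.21 -0.093 0 0 0.05; 0.236 -0.105 0 0 0.05"}}

```text
time: 3.48
position: [0.5424, 0.0493, 0.2114]
tool_rot: [0.826, 0.563, -0.001, -0.001]
ft_force: [0.4, 0.1, -0.6]
grip_width: 0.0559
grip_force: 20.0
```

Emit:
{"fn": "servo_tool", "kwargs": {"moves": "0.026 -0.012 0 0 0.05; 0.052 -0.023 0 0 0.05; 0.078 -0.034 0 0 0.05; 0.1 -0.044 0 0 0.05; 0.118 -0.052 0 0 0.05; 0.13 -0.057 0 0 0.05; 0.13 -0.057 0 0 0.05; 0.13 -0.057 0 0 0.05; 0.13 -0.057 0 0 0.05"}}

```text
time: 4.23
position: [0.5379, 0.1883, 0.212]
tool_rot: [0.826, 0.563, -0.001, 0.0]
ft_force: [0.3, 0.3, -2.4]
grip_width: 0.0555
grip_force: 20.0
```

```bash
python3 -c "
from h import *
rel([.538,.189,.0497],-21.4)
cv2.imwrite('pics/top2.png',cv2.resize(cams.camera('top')[170:320,100:300],None,fx=4,fy=4)); cv2.imwrite('pics/side2.png',cv2.resize(cams.camera('side')[100:280,270:450],None,fx=3,fy=3))"
```

```text
t 4.23 pos [0.5379 0.1883 0.212 ] yaw -21.45 shift [ 0.0009 -0.      0.1623] spin -0.05
```

View pics/side2.png

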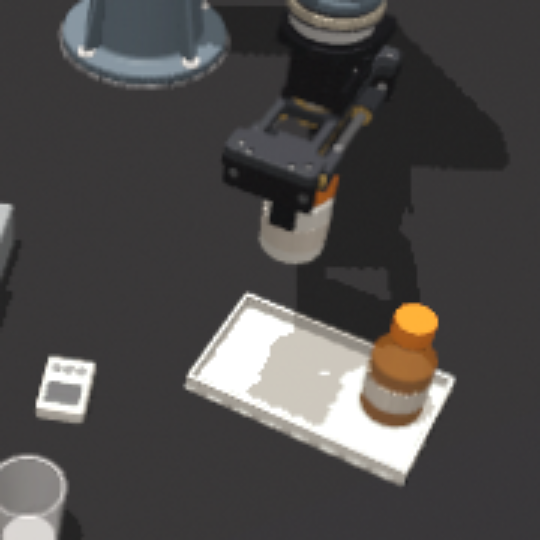

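The jar hangs upright at crop (293,230), above the free half of the tray, and the bottle at (398,365) is clear of the gripper. Next I lower it.

Emit:
{"fn": "servo_tool", "kwargs": {"moves": "0.001 0 0.01 0 0.05; 0.001 0 0.03 0 0.05; 0.001 0 0.052 0 0.05; 0.001 0 0.075 0 0.05; 0.001 0 0.098 0 0.05; 0.001 0 0.12 0 0.05; 0.001 0 0.138 0 0.05; 0.001 0 0.15 0 0.05; 0.001 0 0.154 0 0.05; 0.001 0 0.154 0 0.05"}}

```text
time: 5.17
position: [0.538, 0.1894, 0.0573]
tool_rot: [0.826, 0.563, -0.001, -0.001]
ft_force: [0.0, -0.5, -2.0]
grip_width: 0.0557
grip_force: 20.0
```

Emit:
{"fn": "servo_tool", "kwargs": {"moves": "0 0 0.002 0 0.05; 0 0 0.004 0 0.05; 0 0 0.006 0 0.05; 0 0 0.006 0 0.05; 0 0 0.006 0 0.05"}}

```text
time: 5.58
position: [0.5388, 0.19, 0.053]
tool_rot: [0.826, 0.563, 0.0, 0.0]
ft_force: [-0.1, -0.5, -1.1]
grip_width: 0.0555
grip_force: 20.0
```

Emit:
{"fn": "servo_tool", "kwargs": {"moves": "0 0 0.0015 0 0.05; 0 0 0.003 0 0.05; 0 0 0.003 0 0.05; 0 0 0.003 0 0.05"}}

```text
time: 5.92
position: [0.5389, 0.19, 0.0497]
tool_rot: [0.826, 0.563, 0.0, 0.0]
ft_force: [0.6, 1.0, -0.8]
grip_width: 0.0558
grip_force: 20.0
```

Emit:
{"fn": "servo_tool", "kwargs": {"moves": "0 0 0.001 0 0.05; 0 0 0.002 0 0.05; 0 0 0.002 0 0.05; 0 0 0.002 0 0.05"}}

```text
time: 6.25
position: [0.5389, 0.1901, 0.0496]
tool_rot: [0.826, 0.563, 0.001, 0.0]
ft_force: [-2.3, -1.0, 12.1]
grip_width: 0.0558
grip_force: 20.0
```

It has landed, with 12 N pressing up on the tool. I'll ease off a little, release, and rise.

Emit:
{"fn": "servo_tool", "kwargs": {"moves": "0 0 -0.0015 0 0.05; 0 0 -0.0015 0 0.06; 0 0 -0.0015 0 0.074; 0 0 -0.0015 0 0.08; 0 0 -0.0015 0 0.08; 0 0 -0.0015 0 0.08; 0 0 -0.0015 0 0.08"}}

```text
time: 6.83
position: [0.5385, 0.1899, 0.0488]
tool_rot: [0.826, 0.563, -0.0, -0.0]
ft_force: [0.1, 0.7, -0.3]
grip_width: 0.0787
grip_force: 0.0
```

Emit:
{"fn": "servo_tool", "kwargs": {"moves": "0 0 -0.015 0 0.08; 0 0 -0.04 0 0.08; 0 0 -0.07 0 0.08; 0 0 -0.1 0 0.08; 0 0 -0.135 0 0.08; 0 0 -0.17 0 0.08; 0 0 -0.18 0 0.08; 0 0 -0.18 0 0.08"}}

```text
time: 7.5
position: [0.5408, 0.1903, 0.2326]
tool_rot: [0.826, 0.563, 0.004, 0.002]
ft_force: [1.0, -0.4, 0.7]
grip_width: 0.0803
grip_force: 0.0
```

```bash
python3 -c "
from h import *
rel([.4467,-.2096,.20],-2.6)
cv2.imwrite('pics/side3.png',cv2.resize(cams.camera('side')[100:280,150:450],None,fx=2.6,fy=2.6))"
```

```text
t 7.5 pos [0.5408 0.1903 0.2326] yaw -21.43 shift [-0.4068  0.0583  0.0313] spin -18.83
```

View pics/side3.png

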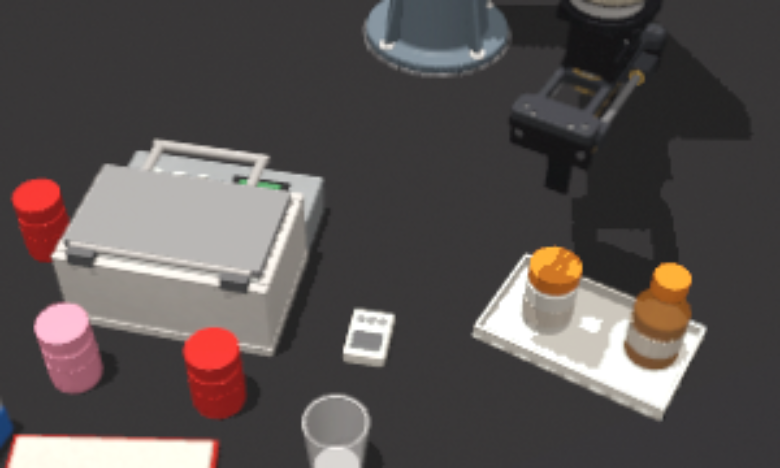

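The jar stands upright and released in the free half, at crop (552,290), with the lid shut and the bottle untouched. Now I move to the handle, whose bar is at crop (160,146) to (265,160).

Emit:
{"fn": "servo_tool", "kwargs": {"moves": "-0.02 0.003 0 -4 0.06; -0.055 0.008 0 -9 0.06; -0.095 0.014 0 -14 0.06; -0.135 0.02 0 -18.8 0.06; -0.175 0.025 0 -18.8 0.06; -0.215 0.031 0 -18.8 0.06; -0.255 0.037 0 -18.8 0.06; -0.295 0.042 0 -18.8 0.06; -0.335 0.048 0 -18.8 0.06; -0.365 0.053 0 -18.8 0.06"}}

```text
time: 8.38
position: [0.4521, -0.1711, 0.2266]
tool_rot: [0.724, 0.69, -0.001, -0.002]
ft_force: [0.3, -0.3, -0.5]
grip_width: 0.0602
grip_force: 0.0
```

```bash
python3 -c "
from h import *
a=two((316.7,280.2),(211.5,156.2));b=two((365.7,281.2),(251.9,161.5))
a=two((316.7,280.2),(251.9,161.5));b=two((365.7,281.2),(211.5,156.2))
print(a,b,(a[0]+b[0])/2)
rel([.4467,-.2096,.20],-2.6)"
```

```text
(array([ 0.44860692, -0.1472207 ,  0.10536075]), np.float64(0.0024282199120604247)) (array([ 0.44376752, -0.27354777,  0.10455696]), np.float64(0.000252715272582306)) [ 0.44618722 -0.21038423  0.10495886]
t 8.38 pos [ 0.4521 -0.1711  0.2266] yaw -2.73 shift [-0.0388 -0.0034  0.0265] spin -0.13
```

Emit:
{"fn": "servo_tool", "kwargs": {"moves": "-0.025 -0.002 0 0 0.044; -0.039 -0.0035 0 0 0.044; -0.039 -0.0035 0.02 0 0.044; -0.039 -0.0035 0.04 0 0.044; -0.039 -0.0035 0.04 0 0.044; -0.039 -0.0035 0.04 0 0.044"}}

```text
time: 8.88
position: [0.4473, -0.2067, 0.1865]
tool_rot: [0.723, 0.691, -0.001, -0.004]
ft_force: [-0.7, -0.5, 1.0]
grip_width: 0.0444
grip_force: 0.0
```

```bash
python3 -c "
from h import *
rel([.4465,-.2100,.093],-2.6)
cv2.imwrite('pics/side4.png',cv2.resize(cams.camera('side')[120:220,165:285],None,fx=5,fy=5))"
```

```text
t 8.88 pos [ 0.4473 -0.2067  0.1865] yaw -2.65 shift [-0.0037 -0.0001  0.0935] spin -0.05
```

View pics/side4.png

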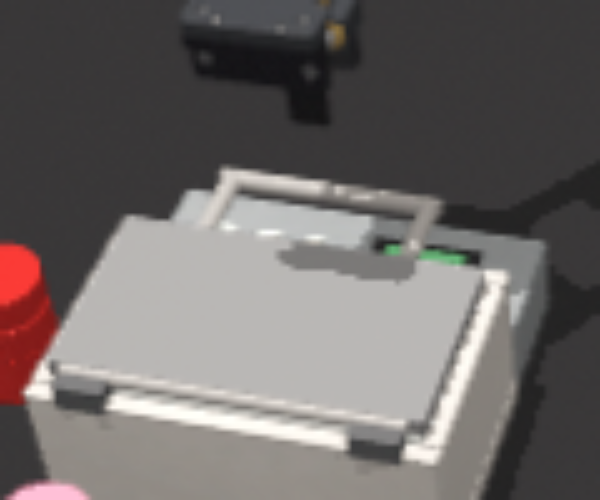

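The rear finger, with its tip at crop (310,120), hangs over the bar, whose middle is at (330,185). The lid is shut and clear. I descend around the bar.

Emit:
{"fn": "servo_tool", "kwargs": {"moves": "-0.002 0 0.015 0 0.044; -0.002 0 0.035 0 0.044; -0.002 0 0.055 0 0.044; -0.002 0 0.07 0 0.044; -0.002 0 0.082 0 0.044; -0.002 0 0.092 0 0.044; -0.002 0 0.093 0 0.044; -0.002 0 0.093 0 0.044"}}

```text
time: 9.6
position: [0.4493, -0.2099, 0.096]
tool_rot: [0.723, 0.691, -0.0, -0.0]
ft_force: [1.1, -0.5, -0.4]
grip_width: 0.0437
grip_force: 0.0
```

Emit:
{"fn": "servo_tool", "kwargs": {"moves": "0 0 0.002 0 0.044; 0 0 0.002 0 0.03; 0 0 0.002 0 0.015; 0 0 0.002 0 0.006; 0 0 0.002 0 0.006; 0 0 0.002 0 0.006; 0 0 0.002 0 0.006; 0 0 0.002 0 0.006", "grip_force": 12}}

```text
time: 10.27
position: [0.4496, -0.2101, 0.0942]
tool_rot: [0.723, 0.691, 0.0, 0.0]
ft_force: [0.6, 0.1, 0.0]
grip_width: 0.0115
grip_force: 12.0
```

```bash
python3 - <<'E'
from h import *
o=get_obs();print(o['position'],o['grip_width'],o['ft_force'],o['moment'])
P=o['position']; p0=np.array([P[0],P[1],P[2]])  # TCP with bar at shut
R=Ro.from_quat(o['tool_rot']).as_matrix()
y=np.radians(-2.6);hx=np.array([np.cos(y),np.sin(y),0]);r=.175
for a in range(10,91,10):
    t=np.radians(a);d=r*(1-np.cos(t))*hx+np.array([0,0,r*np.sin(t)]);print(a,(R.T@d).round(4),(p0+d).round(4))
E
```

```text
[ 0.44959282 -0.21008879  0.09415624] 0.011494981310668912 [0.56022048 0.14658228 0.00639097] [ 0.0627696  -0.29331785  0.02053623]
10 [-0.      0.0027 -0.0304] [ 0.4522 -0.2102  0.1245]
20 [-0.      0.0106 -0.0598] [ 0.4601 -0.2106  0.154 ]
30 [ 0.      0.0235 -0.0875] [ 0.473  -0.2112  0.1817]
40 [ 0.      0.0411 -0.1124] [ 0.4905 -0.2119  0.2066]
50 [ 0.      0.0626 -0.134 ] [ 0.512  -0.2129  0.2282]
60 [ 0.      0.0877 -0.1515] [ 0.537  -0.2141  0.2457]
70 [ 1.000e-04  1.153e-01 -1.643e-01] [ 0.5646 -0.2153  0.2586]
80 [ 1.000e-04  1.448e-01 -1.722e-01] [ 0.5941 -0.2166  0.2665]
90 [ 1.000e-04  1.752e-01 -1.748e-01] [ 0.6244 -0.218   0.2692]
```

The grip holds the 12 mm bar. Now I swing the lid along the arc.

Emit:
{"fn": "servo_tool", "kwargs": {"moves": "0 0 -0.006 0 0.006; 0 0.0007 -0.015 0 0.006; 0 0.0017 -0.0244 0 0.006; 0 0.0032 -0.0334 0 0.006; 0 0.0052 -0.0423 0 0.006; 0 0.0076 -0.0512 0 0.006; 0 0.0106 -0.06 0 0.006; 0 0.014 -0.0684 0 0.006; 0 0.0178 -0.0767 0 0.006; 0 0.0205 -0.0822 0 0.006"}}

```text
time: 11.1
position: [0.4693, -0.211, 0.1775]
tool_rot: [0.723, 0.691, -0.001, 0.0]
ft_force: [1.6, -0.6, -2.6]
grip_width: 0.0114
grip_force: 12.0
```

Emit:
{"fn": "servo_tool", "kwargs": {"moves": "0 0.0045 -0.0079 0 0.006; 0 0.0094 -0.0157 0 0.006; 0 0.0147 -0.0231 0 0.006; 0 0.0204 -0.0303 0 0.006; 0 0.0265 -0.0371 0 0.006; 0 0.033 -0.0437 0 0.006; 0 0.0397 -0.05 0 0.006; 0 0.0468 -0.0557 0 0.006; 0 0.054 -0.0612 0 0.006; 0 0.0592 -0.0646 0 0.006"}}

```text
time: 11.93
position: [0.5268, -0.2137, 0.243]
tool_rot: [0.723, 0.691, -0.002, -0.002]
ft_force: [-8.3, -1.5, 9.7]
grip_width: 0.012
grip_force: 12.0
```

The arc runs a little tight: about 12 N pushing radially outward. I'll bias the rest of it outward by 3 mm and check again at about 72°.

Emit:
{"fn": "servo_tool", "kwargs": {"moves": "0 0.003 -0.004 0 0.006; 0 0.0068 -0.0066 0 0.006; 0 0.0146 -0.0118 0 0.006; 0 0.0229 -0.0158 0 0.006; 0 0.0316 -0.0196 0 0.006; 0 0.0402 -0.0226 0 0.006; 0 0.0402 -0.0226 0 0.006; 0 0.0402 -0.0226 0 0.006"}}

```text
time: 12.6
position: [0.5698, -0.2157, 0.264]
tool_rot: [0.723, 0.691, 0.0, 0.001]
ft_force: [-2.2, -1.6, 3.3]
grip_width: 0.0114
grip_force: 12.0
```

```bash
python3 - <<'E'
from h import *
o=get_obs();print(o['position'],o['grip_width'],o['ft_force'],o['moment'])
cv2.imwrite('pics/side5.png',cv2.resize(cams.camera('side')[80:220,165:305],None,fx=4,fy=4))
E
```

```text
[ 0.5698106  -0.21572948  0.26396113] 0.011382378072289664 [-2.24428171 -1.57273515  3.34120836] [-0.31786347  0.36114442 -0.02128401]
```

View pics/side5.png

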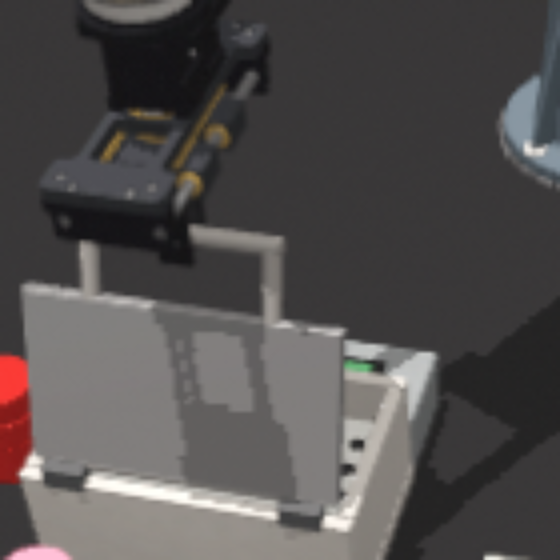

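The lid is at about 72° with the bar held at crop (185,235), and the radial force has dropped to about 4 N. Last part of the arc to upright:

Emit:
{"fn": "servo_tool", "kwargs": {"moves": "0 0.006 -0.0018 0 0.006; 0 0.0135 -0.0036 0 0.006; 0 0.021 -0.0054 0 0.006; 0 0.0277 -0.0066 0 0.006; 0 0.0345 -0.0076 0 0.006; 0 0.041 -0.0082 0 0.006; 0 0.047 -0.0086 0 0.006; 0 0.052 -0.0088 0 0.006; 0 0.055 -0.0088 0 0.006; 0 0.055 -0.0088 0 0.006"}}

```text
time: 13.48
position: [0.6247, -0.2181, 0.2719]
tool_rot: [0.723, 0.691, 0.0, 0.0]
ft_force: [-0.8, -2.5, -0.1]
grip_width: 0.0116
grip_force: 12.0
```

```bash
python3 - <<'E'
from h import *
o=get_obs();print(o['position'],o['grip_width'],o['ft_force'],o['joint_velocities'].round(3))
t=cams.camera('top')
s=cams.camera('side')
cv2.imwrite('pics/end.png',np.hstack([cv2.resize(s[80:220,165:295],None,fx=3,fy=3),cv2.resize(t[170:310,280:410],None,fx=3,fy=3)]))
E
```

```text
[ 0.62465626 -0.21814126  0.27187841] 0.011572185595911343 [-0.80386868 -2.4907586  -0.0957378 ] [-0.005 -0.011  0.021 -0.005 -0.001 -0.004]
```

View pics/end.png

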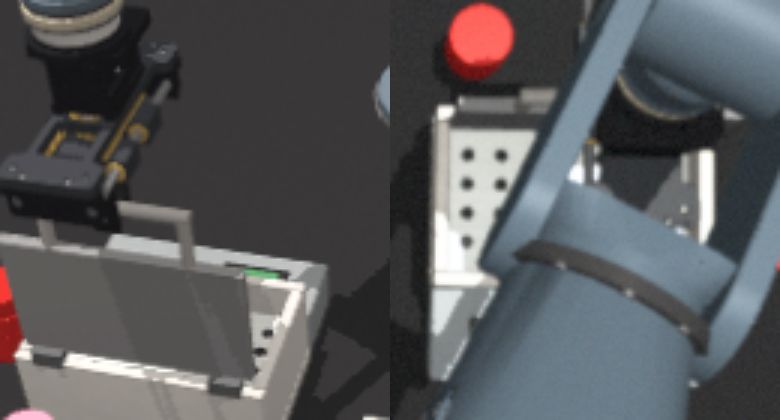

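```bash
python3 - <<'E'
from h import *
y=np.radians(-2.6);hx=np.array([np.cos(y),np.sin(y),0]);hy=np.array([-np.sin(y),np.cos(y),0]);H=np.array([.622,-.217,.112])
for a in(80,85,90,95,100):
    t=np.radians(a);d=-np.cos(t)*hx+np.array([0,0,np.sin(t)]);n=np.sin(t)*hx+np.array([0,0,np.cos(t)])
    print(a,proj("side",[H+.125*d+.006*n+.11*hy,H+.125*d+.006*n-.11*hy,H+.175*d+.066*hy]).round(1).tolist())
print("seen",[248,170],[165,158],[228,151])
o=get_obs();print(o['time'],o['position'],o['ft_force'])
E
```

```text
80 [[249.0, 165.5], [167.4, 153.8], [232.0, 144.3]]
85 [[247.7, 168.1], [165.6, 156.2], [230.0, 147.5]]
90 [[246.5, 171.1], [163.9, 159.0], [228.0, 151.2]]
95 [[245.2, 174.3], [162.2, 162.0], [226.0, 155.4]]
100 [[244.0, 177.8], [160.6, 165.3], [224.0, 160.2]]
seen [248, 170] [165, 158] [228, 151]
13.5833 [ 0.62386492 -0.2180783   0.27189848] [-0.53510067 -3.05601208 -0.26377936]
```

Emit:
{"fn": "servo_tool", "kwargs": {"moves": "0 0 0 0 0.006; 0 0 0 0 0.006; 0 0 0 0 0.006; 0 0 0 0 0.006; 0 0 0 0 0.006; 0 0 0 0 0.006; 0 0 0 0 0.006; 0 0 0 0 0.006"}}

```text
time: 14.25
position: [0.6237, -0.2181, 0.2719]
tool_rot: [0.723, 0.691, -0.0, -0.0]
ft_force: [-0.6, -3.1, -2.6]
grip_width: 0.0115
grip_force: 12.0
```

The seen corners match a lid angle of about 89 to 90°, still and gripped, so I hand in.

```bash
python3 -c "
from rig import job
print(job.hand_in())"
```

```text
the job is handed in; nothing more can be done
None
```

I handed in the job: the jar stands upright and released in the tray's free half, and the gripper holds the lid by its handle at about 89–90°, still; the hand-in gave no verdict.

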